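Set and clamp the dividing table

TASK

Set the dividing table for the stone standing on it: gently push the dial's upright peg round with the fingertips until the index line on the dial lines up with the one long line of the scale, and only then push the clamp lever fully over to its stop, away from the dial. Do not touch the stone, lift nothing, and leave the other things where they stand.

Things in the scene. Friction and masses are not known exactly. Their poses are not given: they have to be found in the camera images.
- dial_axis (a point): centre of the dial's top face, 26.5 mm above the table top; the dial is a flat steel disc of 62 mm radius that turns about the vertical through this point. The stone, about 29 x 27 mm across and 60 mm high, stands loose here inside a low collar of 24 mm outer radius and 3.5 mm height. The fixed grey base round the dial is 92 mm in radius, with a lug on its right that carries the clamp lever. The axes are those of the base: x away from the robot and y to its left at yaw 0
- dial_peg (a point): middle of the upright dark steel peg on the dial, 50 mm from the dial axis; the peg is 12 mm thick (18 mm foot in its lowest 4 mm, 15 mm head), stands 48 mm high on the dial's top face, and this point is half-way up, 50.5 mm above the table top. Seen from above it lies 90 degrees clockwise of the index line. Pushing it sideways (about 2 N) turns the dial, which stays where it is left
- index_mark (a point): outer end of the dial's index line, on the dial's top face at 63 mm from the axis (just past the rim); the line is dark, 2.8 mm wide and 26 mm long, radial, the only line on the dial
- target_line (a point): point of the long scale line right where the index line's end comes to lie over it when they line up, 63 mm from the dial axis, 22 mm above the table top. The scale is on the flat fixed aluminium plate round the dial: a short line of 7 mm every 10 degrees and one long line, 22 mm long and 2.8 mm wide, across the visible band
- dial (a joint): angle of the dial in rad, growing counter-clockwise seen from above; its range is -1.0 to 4.0. At the start the long scale line lies 0.55 to 2.55 rad counter-clockwise of the index line, and it is reached inside the range
- lever_knob (a point): axis of the upright black knob at the free end of the clamp lever, 50 mm above the table top; the knob is 12 mm thick (17 mm head) with its top at 77 mm, 60 mm from the lever's pivot. The lever's arm is flat, 12 mm wide, its top 31 mm above the table top
- lever_pivot (a point): pivot of the clamp lever, 30 mm above the table top; the lever turns about the vertical through it
- clamp_lever (a joint): angle of the clamp lever in rad: 0 to 0.2 at the start (free; arm pointing away from the robot), growing clockwise seen from above as the knob is pushed to the right, away from the dial; 1.05 is its stop (clamped). About 1.5 N at the knob moves it and it stays where it is left
- stone: yellow faceted stone point, 29 x 27 x 60 mm, standing upright and loose in the collar in the middle of the dial; origin at the centre of its underside, z up. Not to be touched
- jade_point: green stone point, 27 x 28 x 75 mm, standing loose on the table about 160 mm to the left of the dial axis; origin at the centre of its underside
- amethyst_point: purple stone point, 31 x 27 x 70 mm, standing loose on the table about 250 mm to the right of the dial axis; origin at the centre of its underside
- small_card_box: card box, 34 x 50 x 22 mm, loose on the table at the back left; origin at the centre of its underside
- roll_of_tape: roll of tape lying flat, 103 mm across, 25 mm high, loose on the table at the front right; origin at the centre of its underside

How it is judged:
By the outcome, as a careful person would: the job done as asked, in the order asked, and still so for the second after the job is handed in, with the robot touching nothing.
It also fails if it takes over 58 s, if anything falls off the work surface, if the arm or the gripper's body presses on something with over 40 N, if the wrist force passes 120 N, or if a joint passes its speed limit or range.

ROBOT

A 6-joint arm with a two-finger parallel gripper is mounted at the origin on a cart in front of the work surface, level with it; the furniture and walls round the work are solid. World frame = base frame: x ahead of the robot, y to its left, z up, the work surface at z = 0. Lengths are in m, angles in rad, forces in N, time in s.
With the tool pointing down it reaches from about 0.325 to 0.9 m from the base axis. Payload 6.1 kg.
Tool frame: the origin (TCP) lies midway between the tips of the shut fingers; the grasp point (between the pads) lies 19 mm behind it; z points along the fingers, y is the line along which they close (so a half turn about z gives the same grasp; the last joint's range is limited). The gripper opens to 87 mm and grips with 3 to 60 N. Pads are 19 mm wide; open, the fingers measure 117 mm over their backs; the gripper's body (75 mm by 190 mm) begins 51 mm behind the grasp point.
Start: joints at [1.14, 0.22, 1.526, -0, 1.395, -0.126], TCP at [0.188, 0.596, 0.223] pointing down, gripper open.
Joint ranges: [-2.98, 2.98], [-0.91, 2.08], [0.09, 2.57], [-1.24, 4.39], [0.2, 2.65], [-2.68, 2.68]. Speed limits (rad/s): [2.57, 2.57, 3.01, 3.14, 3.14, 3.14].

INTERFACE

Orientations are given as a unit quaternion [w, x, y, z].
In Python, from station import env gives the robot as it stands.
- The arm moves only by the tool move_arm, never from a script. Its argument "increments" is a list that holds one entry, the list of rows, each a list of 7 numbers: the turn, a rotation vector about the tool's x, y, z in rad, then the shift along the tool's x, y, z in cm, then the opening, from 0 (shut) to 1 (fully open). A call has 1 to 12 rows; each row shifts and turns the commanded pose from where the row before left it, along the tool's axes as they then stand; what a row does not reach is not made up. A row lasts 1/12 s, in which the tool goes at most 41.7 mm and 7.16 degrees, less where a joint would pass 70% of its speed; a pose out of reach is approached as far as the arm can. A call with a gripper value outside its range is refused whole. The fingers move at their own pace and stop on an object; "newtons" is the grip in N (left out, the last holds). Time passes only in rows, so rows that do not move let the fingers close. It gives the time, the measured TCP pose, the force, the opening and the grip force at its end, in the units of the state.
- env.observe(): the state, without advancing time (a new reading comes with each control period).
- env.read_camera(name): name is "side" or "top"; returns the picture (384x512x3 uint8, red, green, blue); there is no depth.
- env.camera_info(name): a dict with "mtx" (3x3 intrinsics, pixels), "rvec" (rotation vector, rad) and "tvec" (3), from world to camera coordinates, as OpenCV has them. Camera axes: x right, y down, z forward; pixel columns grow to the right and rows downward; lengths in m; the calibration is good to about 2 mm. A picture is of the moment at which its call begins. camera_info takes no time and is no camera call.
- env.close_job(): hands the job in; it is judged then, once.
The state is a dict: "time": time; "joints": joint angles; "qvel": joint speeds; "tau": joint torques, N m; "ee_pos": TCP position; "ee_rot": TCP orientation; "ft_force": force on the tool from outside, world axes, zero at the start; "moment": the same for the moment, N m; "width": finger opening in m; "finger_force": force on a finger pad.
Only numpy, scipy, OpenCV 4.12 (cv2) and the standard library are available. Lean on these libraries where they do the work, as an engineer would, in place of code of your own. Each camera call takes 0.05 s, during which the arm holds its last target. There are 200 camera calls.

## Working session

There is one attempt and no reset: what is moved stays moved. The work goes in short steps, Python scripts to look and compute and a tool call to move; the robot and the scene stay as the last step left them, time stands still between calls to the robot, and variables do not carry over. Pictures are saved under pics/ and viewed, at most 10 in all, crops included, and the job is handed in when it is done.

Besides the shell and the picture viewer there is one more tool, called after ">>>" by a JSON object that holds its "method" and its "body". move_arm: Moves the arm, as the interface text tells. Its arguments: {"type":"object","properties":{"increments":{"type":"array","items":{"type":"array","items":{"type":"array","items":{"type":"number"}}}},"newtons":{"type":"number"}},"required":["increments"]}

```bash
mkdir -p pics
python3 - <<'E'
from station import env
import cv2,numpy as np
for n in("top","side"):
    im=env.read_camera(n); cv2.imwrite(f"pics/{n}0.png",im[:,:,::-1]); 
    i=env.camera_info(n); R=cv2.Rodrigues(np.array(i["rvec"]))[0]; print(n,np.round(i["mtx"],1).tolist(),"C",-R.T@np.array(i["tvec"]).ravel(),np.round(R,2).tolist())
o=env.observe(); print(o)
E
```

```text
top [[399.1, 0.0, 256.7], [0.0, 399.1, 188.8], [0.0, 0.0, 1.0]] C [0.35598455 0.01910318 1.23810547] [[-0.0, -1.0, -0.01], [-0.99, 0.0, -0.12], [0.12, 0.01, -0.99]]
side [[387.3, 0.0, 258.8], [0.0, 387.3, 189.6], [0.0, 0.0, 1.0]] C [ 0.31840429 -0.89071168  0.55084771] [[0.98, -0.18, -0.01], [-0.09, -0.45, -0.89], [0.16, 0.88, -0.46]]
{'time': 0.1, 'joints': array([ 1.13988853e+00,  2.21152677e-01,  1.52752467e+00, -2.39642082e-05,
        1.39475166e+00, -1.26083724e-01]), 'qvel': array([ 0.00118186, -0.00182278, -0.00217988,  0.00095651,  0.00023419,
       -0.00081881]), 'tau': array([ 1.22256028e-03, -4.95947921e+01, -3.88522518e+01,  7.00192759e-02,
        5.16331871e-02, -7.33153570e-05]), 'ee_pos': array([0.18733109, 0.59564522, 0.22152853]), 'ee_rot': array([-2.41075483e-04,  1.51820500e-01,  9.88407655e-01, -8.86043139e-04]), 'ft_force': array([-0.20885952,  0.14695136,  0.3013755 ]), 'moment': array([-0.03132563, -0.04925284,  0.01098522]), 'finger_force': 0.0, 'width': 0.0868040168700191}
```

View pics/top0.png

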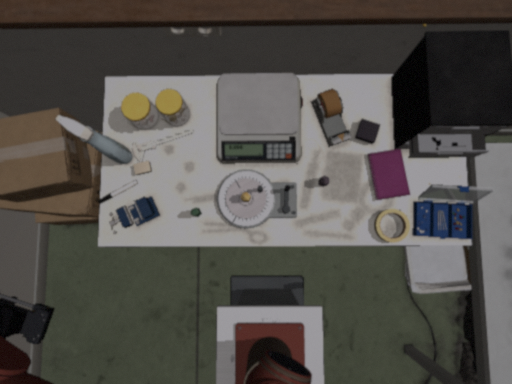

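View pics/side0.png

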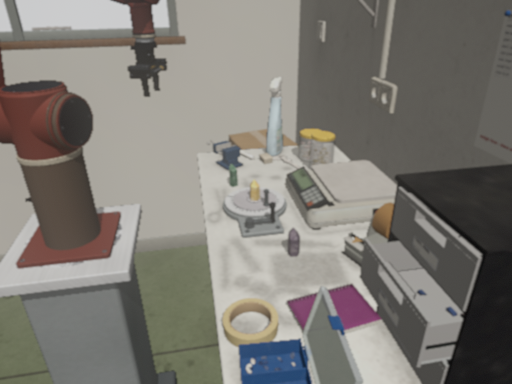

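```bash
cat > h.py <<'E'
from station import env
import cv2,numpy as np
def cam(n):
    i=env.camera_info(n); R=cv2.Rodrigues(np.array(i["rvec"]))[0]
    return np.array(i["mtx"]),R,np.array(i["tvec"]).ravel(),i
def ray(n,uv,z):
    K,R,t,_=cam(n); uv=np.atleast_2d(np.asarray(uv,float)); C=-R.T@t
    d=np.c_[uv,np.ones(len(uv))]@np.linalg.inv(K).T@R
    return C+d*((z-C[2])/d[:,2])[:,None]
def px(n,P):
    K,R,t,i=cam(n); return cv2.projectPoints(np.atleast_2d(np.asarray(P,float)),i["rvec"],i["tvec"],K,None)[0][:,0]
def avg(n,k=4): return np.mean([env.read_camera(n).astype(float) for _ in range(k)],0)
E
python3 - <<'E'
from h import *
a=avg("top",4); b=avg("side",4); np.save("t0.npy",a); np.save("s0.npy",b)
x,y,w,h=205,160,100,75
c=cv2.resize(a[y:y+h,x:x+w].clip(0,255).astype(np.uint8),None,fx=8,fy=8,interpolation=cv2.INTER_CUBIC)
cv2.imwrite("pics/t1.png",cv2.convertScaleAbs(c[:,:,::-1],alpha=1.3))
x,y,w,h=215,170,80,70
c=cv2.resize(b[y:y+h,x:x+w].clip(0,255).astype(np.uint8),None,fx=8,fy=8,interpolation=cv2.INTER_CUBIC)
cv2.imwrite("pics/s1.png",cv2.convertScaleAbs(c[:,:,::-1],alpha=1.2))
E
```

```text
(no output)
```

View pics/t1.png

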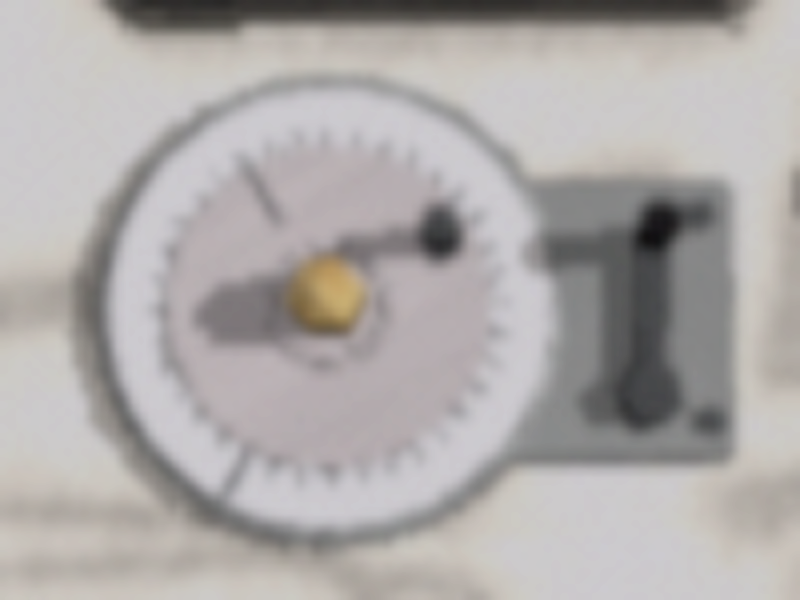

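View pics/s1.png

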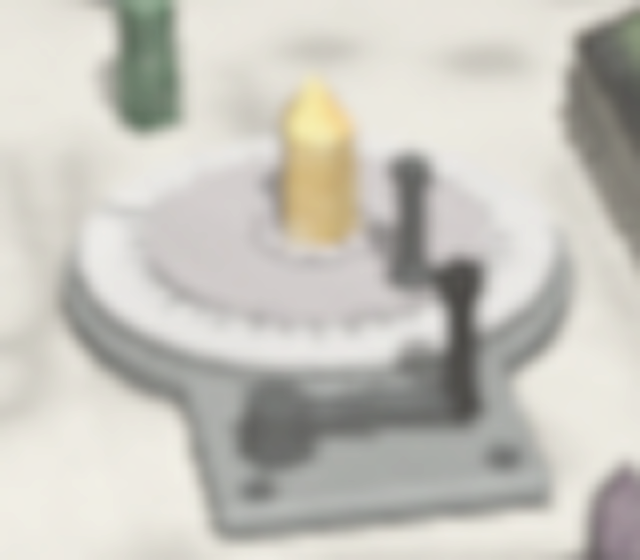

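The top view shows the index line at crop (240,158)–(282,220), the long line at (250,455)–(225,505), the peg at (440,232), the knob at (660,225) and the pivot at (648,395). The side view shows the peg upright and the lever free. Next I turn these into positions.

```bash
cat > m.py <<'E'
from h import *
def T(p): return np.array(p,float)/8+[205,160]-0.44   # crop->px (centre conv.)
def axis(a):
    g=a.clip(0,255).astype(np.uint8)
    hsv=cv2.cvtColor(g,cv2.COLOR_RGB2HSV)
    d=(g[:,:,0].astype(int)-g[:,:,1]); 
    c0=ray("top",[[245.8,198.6]],.022)[0]
    # plate rim: outermost bright->dark edge along radial profiles
    S=[]
    L=cv2.GaussianBlur(a.sum(2),(0,0),.6).astype(np.float32)
    for th in np.arange(0,360,3):
        if -50<((th+180)%360-180+90)<50: continue  # lug side (-y)
        r=np.arange(.08,.1,.0003); P=c0+np.c_[r*np.cos(np.radians(th)),r*np.sin(np.radians(th)),0*r]
        q=px("top",P).astype(np.float32); v=cv2.remap(L,q[:,:1],q[:,1:],cv2.INTER_LINEAR).ravel()
        k=np.gradient(v).argmin(); S.append(P[k,:2])
    S=np.array(S)
    for _ in range(3):
        A=np.c_[2*S,np.ones(len(S))]; s=np.linalg.lstsq(A,(S**2).sum(1),rcond=None)[0]
        R=np.sqrt(s[2]+s[:2]@s[:2]); e=np.hypot(*(S-s[:2]).T)-R; S=S[abs(e)<max(.001,2*e.std())]
    return s[:2],R,e.std()
def darkline(a,c,z,r0,r1,guess,w=14):
    """angle of dark radial line, averaged over radii, near guess (deg)"""
    L=a.sum(2).astype(np.float32); th=np.arange(guess-w,guess+w,.25); out=[]
    for r in np.arange(r0,r1,.001):
        P=np.c_[c[0]+r*np.cos(np.radians(th)),c[1]+r*np.sin(np.radians(th)),0*th+z]
        q=px("top",P).astype(np.float32); out.append(cv2.remap(L,q[:,:1],q[:,1:],cv2.INTER_CUBIC).ravel())
    v=np.mean(out,0); k=v.argmin(); m=(abs(th-th[k])<3.5); wt=np.clip(np.percentile(v,60)-v,0,None)*m
    return (wt*th).sum()/wt.sum(), v.max()-v.min()
E
python3 - <<'E'
from m import *
a=np.load("t0.npy"); c,R,e=axis(a); print("axis plate fit",c,R,e)
def pol(p,z): 
    v=ray("top",[T(p)],z)[0][:2]-c; return np.hypot(*v),np.degrees(np.arctan2(v[1],v[0]))
print("idx",pol((240,158),.0265),pol((282,220),.0265)); print("long",pol((250,455),.022),pol((225,505),.022))
gi=pol((250,175),.0265)[1]; gl=pol((235,480),.022)[1]
for r in((.039,.061),(.039,.05),(.05,.061)):print("idx ang",darkline(a,c,.0265,*r,gi))
for r in((.066,.084),(.074,.084)): print("long ang",darkline(a,c,.022,*r,gl))
print("peg",pol((440,220),.0745)); P=ray("top",[T((440,222))],.0745)[0];print(P)
print("knob",ray("top",[T((662,220))],.077),"pivot",ray("top",[T((648,393))],.034))
# side check of peg/knob tops: crop s1 (412,163),(462,275)
for n,p,z in(("peg",(412,165),.0745),("knob",(462,272),.077),("stone",(318,90),.0865)): print(n,"side",ray("side",[np.array(p)/8+[215,170]],z))
print("stone tip top view",ray("top",[T((326,290))],.0865))
E
```

```text
axis plate fit [0.47598698 0.07050447] 0.08419984629242254 0.0006210600902103162
idx (np.float64(0.06634325027332762), np.float64(30.772636258630676)) (np.float64(0.03742839773847521), np.float64(28.338788094095932))
long (np.float64(0.06410198399391734), np.float64(152.05733209611918)) (np.float64(0.08527378299209656), np.float64(152.41422990290383))
idx ang (np.float64(30.54836768425609), np.float32(84.37515))
idx ang (np.float64(30.590430869745106), np.float32(88.07074))
idx ang (np.float64(30.358408864001248), np.float32(81.79843))
long ang (np.float64(150.96277820371634), np.float32(106.59778))
long ang (np.float64(150.945610988524), np.float32(106.19644))
peg (np.float64(0.05060376859946652), np.float64(-58.29389411950343))
[0.50184206 0.02745599 0.0745    ]
knob [[ 0.50186412 -0.05384727  0.077     ]] pivot [[ 0.4415181  -0.05046132  0.034     ]]
peg side [[0.50084669 0.01682148 0.0745    ]]
knob side [[ 0.500641   -0.06288737  0.077     ]]
stone side [[0.47583298 0.05585803 0.0865    ]]
stone tip top view [[0.47568303 0.06882165 0.0865    ]]
```

>>> {"method": "move_arm", "body": {"increments": [[[0, 0, 0, -2.61, -2.49, 0, 0.42], [0, 0, 0, -2.61, -2.49, 0, 0.42], [0, 0, 0, -2.61, -2.49, 0, 0.42], [0, 0, 0, -2.61, -2.49, 0, 0.42], [0, 0, 0, -2.61, -2.49, 0, 0.42], [0, 0, 0, -2.61, -2.49, 0, 0.42], [0, 0, 0, -2.61, -2.49, 0, 0.42], [0, 0, 0, -2.61, -2.49, 0, 0.42], [0, 0, 0, -2.61, -2.49, 0, 0.42], [0, 0, 0, -2.61, -2.49, 0, 0.42], [0, 0, 0, -2.61, -2.49, 0, 0.42], [0, 0, 0, -2.61, -2.49, 0, 0.42]]]}}

```text
time: 1.5
ee_pos: [0.3973, 0.2156, 0.2229]
ee_rot: [0.0, 0.152, 0.988, 0.0]
ft_force: [0.1, -0.1, -1.3]
width: 0.0368
finger_force: 0.0
```

>>> {"method": "move_arm", "body": {"increments": [[[0, 0, 0, -2.61, -2.49, 0, 0.42], [0, 0, 0, -2.61, -2.49, 0, 0.42], [0, 0, 0, -2.61, -2.49, 0, 0.42], [0, 0, 0, -2.61, -2.49, 0, 0.42], [0, 0, 0, -2.61, -2.49, 0, 0.42], [0, 0, 0, -2.61, -2.49, 0, 0.42], [0, 0, 0.12, 0, 0, 1.5, 0.42], [0, 0, 0.12, 0, 0, 1.5, 0.42], [0, 0, 0.12, 0, 0, 1.5, 0.42], [0, 0, 0.12, 0, 0, 1.5, 0.42], [0, 0, 0.12, 0, 0, 1.5, 0.42], [0, 0, 0.12, 0, 0, 1.5, 0.42]]]}}

```text
time: 2.5
ee_pos: [0.5013, 0.0275, 0.132]
ee_rot: [0.0, 0.493, 0.87, 0.0]
ft_force: [0.0, -0.2, 1.1]
width: 0.0362
finger_force: 0.0
```

>>> {"method": "move_arm", "body": {"increments": [[[0, 0, 0, 0, 0, 0, 0.42], [0, 0, 0, 0, 0, 0, 0.42]]]}}

```text
time: 2.67
ee_pos: [0.5005, 0.0277, 0.132]
ee_rot: [-0.001, 0.489, 0.872, -0.0]
ft_force: [0.7, 0.0, 0.4]
width: 0.0366
finger_force: 0.0
```

>>> {"method": "move_arm", "body": {"increments": [[[0, 0, 0, 0, 0, 1.5, 0.42], [0, 0, 0, 0, 0, 1.5, 0.42], [0, 0, 0, 0, 0, 1.5, 0.42], [0, 0, 0, 0, 0, 1.5, 0.42], [0, 0, 0, 0, 0, 1.5, 0.42], [0, 0, 0, 0, 0, 1.4, 0.42], [0, 0, 0, 0, 0, 0, 0.42], [0, 0, 0, 0, 0, 0, 0.42]]]}}

```text
time: 3.33
ee_pos: [0.5015, 0.0277, 0.0442]
ee_rot: [0.0, 0.489, 0.872, 0.0]
ft_force: [0.5, 0.2, 0.6]
width: 0.0366
finger_force: 0.0
```

Run:
```python
from h import *
ims=[]
for n,(x,y,w,h) in(("top",(205,150,100,80)),("side",(205,150,100,80))):
    a=env.read_camera(n)[y:y+h,x:x+w]; ims.append(cv2.resize(a,(400,320),interpolation=cv2.INTER_CUBIC))
cv2.imwrite("pics/c2.png",cv2.convertScaleAbs(np.hstack(ims)[:,:,::-1],alpha=1.3)); o=env.observe(); print(o["ee_pos"],o["ft_force"])
```

```text
[0.50254229 0.02755363 0.04521178] [0.57058132 0.3211001  0.00727812]
```

View pics/c2.png

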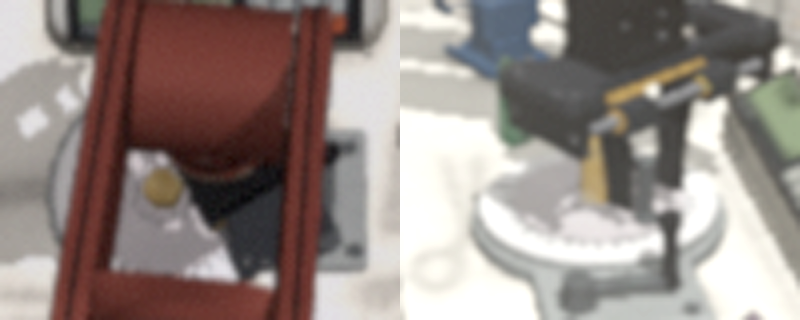

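The picture shows the fingers on either side of the peg (about (645,185) in the right half), clear of the stone. I start pushing.

>>> {"method": "move_arm", "body": {"increments": [[[0, 0, 0, 0, 0.4, 0, 0.42], [0, 0, 0, 0, 0.4, 0, 0.42], [0, 0, 0, 0, 0.3, 0, 0.42], [0, 0, -0.08, 0, 0.41, 0, 0.42], [0, 0, -0.08, 0, 0.41, 0, 0.42], [0, 0, -0.08, 0, 0.41, 0, 0.42], [0, 0, -0.08, 0, 0.41, 0, 0.42], [0, 0, -0.08, 0, 0.41, 0, 0.42], [0, 0, -0.08, 0, 0.41, 0, 0.42], [0, 0, 0, 0, 0, 0, 0.42]]]}}

```text
time: 4.27
ee_pos: [0.5286, 0.0504, 0.0435]
ee_rot: [-0.0, 0.267, 0.964, -0.0]
ft_force: [-1.7, -0.3, -1.0]
width: 0.037
finger_force: 0.3
```

```bash
cat > st.py <<'E'
from h import *
c=np.array([.4760,.0705]); o=env.observe(); q=o["ee_rot"]; p=o["ee_pos"]
ya=2*np.degrees(np.arctan2(q[2],q[1]))-90; v=p[:2]-c
y=np.array([np.cos(np.radians(ya)),np.sin(np.radians(ya))])
f=p[:2]-y*(o["width"]/2-6e-3)-c   # peg centre if pad touches, at tcp's x
print("t",o["time"],"p",p,"ya",ya,"r",np.hypot(*v),"ang",np.degrees(np.arctan2(v[1],v[0])),"peg est r,ang",np.hypot(*f),np.degrees(np.arctan2(f[1],f[0])),"f",o["ft_force"],"q",o["joints"][[0,5]])
E
python3 st.py
```

```text
t 4.2667 p [0.52861373 0.05039028 0.04347515] ya 58.99020560630632 r 0.056325884445984534 ang -20.917573342387644 peg est r,ang 0.05551638723790563 -33.71863528179408 f [-1.66655452 -0.31283104 -1.03846881] q [-0.05349527 -1.08303872]
```

>>> {"method": "move_arm", "body": {"increments": [[[0, 0, -0.08, 0.12, 0.41, 0, 0.42], [0, 0, -0.08, 0.12, 0.41, 0, 0.42], [0, 0, -0.08, 0.12, 0.41, 0, 0.42], [0, 0, -0.08, 0.12, 0.41, 0, 0.42], [0, 0, -0.08, 0.016, 0.41, 0, 0.42], [0, 0, -0.08, 0.016, 0.41, 0, 0.42], [0, 0, -0.08, 0.016, 0.41, 0, 0.42], [0, 0, -0.08, 0.016, 0.41, 0, 0.42], [0, 0, 0, 0, 0, 0, 0.42]]]}}

```text
time: 5.02
ee_pos: [0.5319, 0.0834, 0.0436]
ee_rot: [-0.0, -0.048, 0.999, -0.0]
ft_force: [0.6, -0.6, 0.0]
width: 0.0368
finger_force: 0.2
```

```bash
python3 st.py
```

```text
t 5.0167 p [0.53193667 0.08339993 0.04358352] ya 95.51845873936165 r 0.057404868798476456 ang 12.986317404542012 peg est r,ang 0.05713064078117392 0.573011231752282 f [ 0.56745427 -0.60300358  0.03534963] q [ 0.0090809 -1.6579714]
```

>>> {"method": "move_arm", "body": {"increments": [[[0, 0, -0.08, 0.2, 0.4, 0, 0.42], [0, 0, -0.08, 0.2, 0.4, 0, 0.42], [0, 0, -0.08, 0.2, 0.4, 0, 0.42], [0, 0, -0.08, 0.2, 0.4, 0, 0.42], [0, 0, -0.08, 0.2, 0.4, 0, 0.42], [0, 0, -0.08, 0.1, 0.4, 0, 0.42], [0, 0, -0.08, 0.1, 0.4, 0, 0.42], [0, 0, -0.08, 0.1, 0.4, 0, 0.42], [0, 0, -0.08, 0.1, 0.4, 0, 0.42], [0, 0, -0.08, 0.1, 0.4, 0, 0.42], [0, 0, 0, 0, 0, 0, 0.42]]]}}

```text
time: 5.93
ee_pos: [0.5024, 0.1128, 0.0444]
ee_rot: [0.001, -0.432, 0.902, -0.001]
ft_force: [2.3, 0.2, -0.4]
width: 0.0362
finger_force: 0.7
```

```bash
cat >> st.py <<'E'
for k in (.006,.0075):
    s=(v@y-(o["width"]/2-k))/.05; print("peg phi",k,ya-np.degrees(np.arccos(s)))
E
python3 st.py
python3 - <<'E'
from h import *
ims=[]
for n,(x,y,w,h) in(("top",(205,150,100,80)),("side",(205,150,100,80))):
    a=env.read_camera(n)[y:y+h,x:x+w]; ims.append(cv2.resize(a,(400,320),interpolation=cv2.INTER_CUBIC))
cv2.imwrite("pics/c3.png",cv2.convertScaleAbs(np.hstack(ims)[:,:,::-1],alpha=1.3))
E
```

```text
t 5.9333 p [0.50241521 0.11277482 0.04440483] ya 141.2486285075277 r 0.049849013669370536 ang 58.00099997688423 peg est r,ang 0.049897419092069316 44.04201212573308 f [ 2.32531631  0.24521956 -0.43208716] q [ 0.06749157 -2.39782468]
peg phi 0.006 44.05687557314248
peg phi 0.0075 45.78634825694918
```

View pics/c3.png

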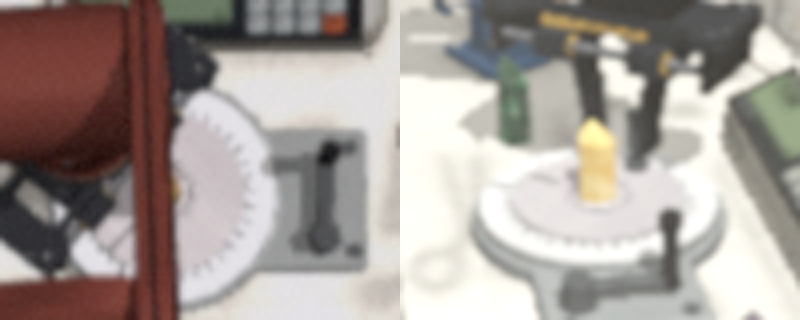

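>>> {"method": "move_arm", "body": {"increments": [[[0, 0, -0.04, 0.03, 0.28, 0, 0.42], [0, 0, -0.04, 0.03, 0.28, 0, 0.42], [0, 0, -0.04, 0.03, 0.28, 0, 0.42], [0, 0, 0, 0, 0, 0, 0.42], [0, 0, 0, 0, 0, 0, 0.42]]]}}

```text
time: 6.45
ee_pos: [0.4945, 0.1167, 0.0438]
ee_rot: [0.0, -0.484, 0.875, -0.0]
ft_force: [1.5, 0.1, 0.9]
width: 0.0367
finger_force: 0.8
```

```bash
python3 st.py
```

```text
t 6.45 p [0.49449717 0.11669251 0.04381421] ya 147.951254556623 r 0.04975834902437137 ang 68.17703653640864 peg est r,ang 0.04909570730916294 53.81740874309 f [1.45356275 0.13688833 0.87086524] q [ 0.07641889 -2.50581725]
peg phi 0.006 53.892299357234506
peg phi 0.0075 55.61391870910117
```

>>> {"method": "move_arm", "body": {"increments": [[[0, 0, 0, 0, -0.5, 0, 0.42], [0, 0, 0, 0, -0.5, 0, 0.42], [0, 0, 0, 0, 0, -2.0, 0.42], [0, 0, 0, 0, 0, -3.0, 0.42], [0, 0, 0, 0, 0, -3.0, 0.42], [0, 0, 0, 0, 0, -3.0, 0.42], [0, 0, 0, 0, 0, -2.0, 0.42]]]}}

```text
time: 7.03
ee_pos: [0.5036, 0.1112, 0.1764]
ee_rot: [0.001, -0.485, 0.874, -0.0]
ft_force: [-0.2, -0.6, -0.7]
width: 0.0363
finger_force: 0.0
```

>>> {"method": "move_arm", "body": {"increments": [[[0, 0, 0, -2.85, 2.5, 0, 0.42], [0, 0, 0, -2.85, 2.5, 0, 0.42], [0, 0, 0, -2.85, 2.5, 0, 0.42], [0, 0, 0, -2.85, 2.5, 0, 0.42], [0, 0, 0, -2.85, 2.5, 0, 0.42], [0, 0, 0, -2.85, 2.5, 0, 0.42], [0, 0, 0, -2.85, 2.5, 0, 0.42], [0, 0, 0, -2.85, 2.5, 0, 0.42], [0, 0, 0, 0, 0, 0, 0.42], [0, 0, 0, 0, 0, 0, 0.42]]]}}

```text
time: 7.87
ee_pos: [0.452, 0.412, 0.1727]
ee_rot: [-0.001, -0.487, 0.873, -0.0]
ft_force: [-0.5, -0.2, -0.1]
width: 0.0363
finger_force: 0.0
```

Run:
```python
from m import *
a=avg("top",6); np.save("t1.npy",a)
x,y,w,h=205,160,100,75
c8=cv2.resize(a[y:y+h,x:x+w].clip(0,255).astype(np.uint8),None,fx=8,fy=8,interpolation=cv2.INTER_CUBIC)
cv2.imwrite("pics/t4.png",cv2.convertScaleAbs(c8[:,:,::-1],alpha=1.3))
c,R,e=axis(a); print(c,R,e,env.observe()["ee_pos"])
for g in(140,145,150):print(darkline(a,c,.0265,.038,.059,g))
print(darkline(a,c,.022,.066,.084,151,6))
```

```text
[0.47594164 0.07051872] 0.08419434079592386 0.0006642497647824168 [0.45343397 0.40937797 0.17355868]
(np.float64(146.50200799428296), np.float32(85.40457))
(np.float64(146.50204072385756), np.float32(85.40457))
(np.float64(146.50204072385756), np.float32(84.92569))
(np.float64(151.00390195099178), np.float32(109.01892))
```

View pics/t4.png

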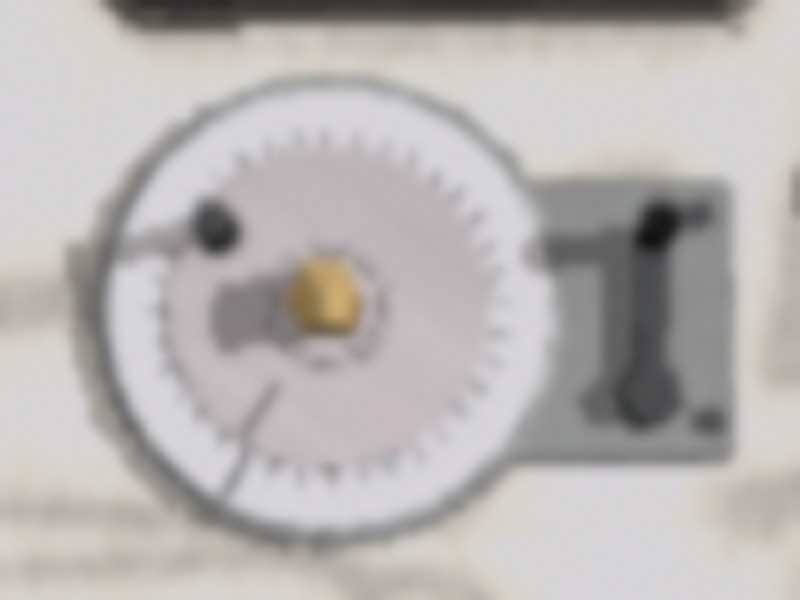

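Now the index sits 4.5° short of the long line (index crop (275,385)–(240,455), long line (248,455)–(225,500)). I retrace the path and push 3.9 mm further.

>>> {"method": "move_arm", "body": {"increments": [[[0, 0, 0, 2.85, -2.5, 0, 0.42], [0, 0, 0, 2.85, -2.5, 0, 0.42], [0, 0, 0, 2.85, -2.5, 0, 0.42], [0, 0, 0, 2.85, -2.5, 0, 0.42], [0, 0, 0, 2.85, -2.5, 0, 0.42], [0, 0, 0, 2.85, -2.5, 0, 0.42], [0, 0, 0, 2.85, -2.5, 0, 0.42], [0, 0, 0, 2.85, -2.5, 0, 0.42], [0, 0, 0, 0, 0, 0, 0.42], [0, 0, 0, 0, 0, 0, 0.42]]]}}

```text
time: 9.0
ee_pos: [0.5029, 0.1089, 0.1739]
ee_rot: [0.0, -0.484, 0.875, -0.0]
ft_force: [0.7, -0.1, -0.3]
width: 0.0366
finger_force: 0.0
```

>>> {"method": "move_arm", "body": {"increments": [[[0, 0, 0, 0, 0, 2.0, 0.42], [0, 0, 0, 0, 0, 3.0, 0.42], [0, 0, 0, 0, 0, 3.0, 0.42], [0, 0, 0, 0, 0, 3.0, 0.42], [0, 0, 0, 0, 0, 2.0, 0.42], [0, 0, 0, 0, 0, 0, 0.42], [0, 0, 0, 0, 0.4, 0, 0.42], [0, 0, 0, 0, 0.4, 0, 0.42], [0, 0, 0, 0, 0.2, 0, 0.42]]]}}

```text
time: 9.75
ee_pos: [0.495, 0.1176, 0.0455]
ee_rot: [0.001, -0.486, 0.874, -0.001]
ft_force: [1.5, -1.0, -1.7]
width: 0.0365
finger_force: 1.2
```

>>> {"method": "move_arm", "body": {"increments": [[[0, 0, 0, 0, 0.1, 0, 0.42], [0, 0, 0, 0, 0.1, 0, 0.42], [0, 0, 0, 0, 0.1, 0, 0.42], [0, 0, 0, 0, 0.09, 0, 0.42], [0, 0, 0, 0, 0, 0, 0.42], [0, 0, 0, 0, 0, 0, 0.42], [0, 0, 0, 0, -0.5, 0, 0.42], [0, 0, 0, 0, -0.5, 0, 0.42], [0, 0, 0, 0, 0, -2.0, 0.42], [0, 0, 0, 0, 0, -4.0, 0.42], [0, 0, 0, 0, 0, -4.0, 0.42], [0, 0, 0, 0, 0, -3.0, 0.42]]]}}

```text
time: 10.75
ee_pos: [0.4995, 0.1133, 0.1759]
ee_rot: [0.0, -0.486, 0.874, -0.0]
ft_force: [0.5, 0.2, 0.4]
width: 0.0363
finger_force: 0.0
```

>>> {"method": "move_arm", "body": {"increments": [[[0, 0, 0, -2.85, 2.5, 0, 0.42], [0, 0, 0, -2.85, 2.5, 0, 0.42], [0, 0, 0, -2.85, 2.5, 0, 0.42], [0, 0, 0, -2.85, 2.5, 0, 0.42], [0, 0, 0, -2.85, 2.5, 0, 0.42], [0, 0, 0, -2.85, 2.5, 0, 0.42], [0, 0, 0, -2.85, 2.5, 0, 0.42], [0, 0, 0, -2.85, 2.5, 0, 0.42], [0, 0, 0, 0, 0, 0, 0.42], [0, 0, 0, 0, 0, 0, 0.42]]]}}

```text
time: 11.58
ee_pos: [0.4485, 0.4139, 0.1725]
ee_rot: [-0.001, -0.488, 0.873, -0.0]
ft_force: [0.2, -0.3, 0.3]
width: 0.0362
finger_force: 0.0
```

```bash
cat > chk.py <<'E'
from m import *
a=avg("top",8); np.save("t2.npy",a)
x,y,w,h=205,160,100,75
c8=cv2.resize(a[y:y+h,x:x+w].clip(0,255).astype(np.uint8),None,fx=8,fy=8,interpolation=cv2.INTER_CUBIC)
cv2.imwrite("pics/t5.png",cv2.convertScaleAbs(c8[:,:,::-1],alpha=1.3))
c,R,e=axis(a); print(c,env.observe()["ee_pos"],env.observe()["time"])
for r in((.038,.059),(.038,.048),(.048,.059)):print("i",darkline(a,c,.0265,*r,150,8))
for r in((.066,.084),(.066,.074),(.074,.084)):print("l",darkline(a,c,.022,*r,151,6))
E
python3 chk.py
```

```text
[0.47592368 0.07038938] [0.45003699 0.41180224 0.17375619] 11.9833
i (np.float64(150.81362454406178), np.float32(87.6788))
i (np.float64(151.0097657831689), np.float32(84.98453))
i (np.float64(150.76139449257616), np.float32(91.53256))
l (np.float64(150.85135765984109), np.float32(107.66342))
l (np.float64(150.79319460035236), np.float32(102.73398))
l (np.float64(150.89798941685243), np.float32(106.92825))
```

View pics/t5.png

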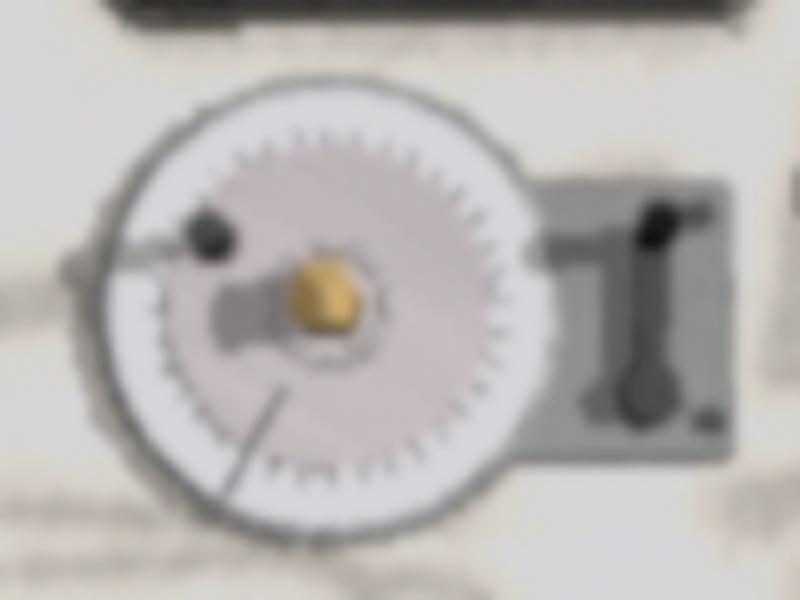

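The index and the long line now form one straight line (crop (285,385)–(225,500); 150.8° against 150.85°). On to the lever.

>>> {"method": "move_arm", "body": {"increments": [[[0, 0, 0, 2.85, -2.215, 0, 0.42], [0, 0, 0, 2.85, -2.215, 0, 0.42], [0, 0, 0, 2.85, -2.215, 0, 0.42], [0, 0, 0, 2.85, -2.215, 0, 0.42], [0, 0, 0, 2.85, -2.215, 0, 0.42], [0, 0, 0, 2.85, -2.215, 0, 0.42], [0, 0, 0, 2.85, -2.215, 0, 0.42], [0, 0, 0, 2.85, -2.215, 0, 0.42], [0, 0, 0, 2.85, -2.215, 0, 0.42], [0, 0, 0, 2.85, -2.215, 0, 0.42], [0, 0, 0, 2.85, -2.215, 0, 0.42], [0, 0, 0, 2.85, -2.215, 0, 0.42]]]}}

```text
time: 12.98
ee_pos: [0.4971, -0.0004, 0.1738]
ee_rot: [-0.008, -0.47, 0.883, -0.012]
ft_force: [0.5, 0.4, 0.8]
width: 0.0365
finger_force: 0.0
```

>>> {"method": "move_arm", "body": {"increments": [[[0, 0, 0, 2.85, -2.215, 0, 0.42], [0, 0, 0.1065, 0, 0, 0, 0.42], [0, 0, 0.1065, 0, 0, 0, 0.42], [0, 0, 0.1065, 0, 0, 0, 0.42], [0, 0, 0.1065, 0, 0, 0, 0.42], [0, 0, 0.1065, 0, 0, 0, 0.42], [0, 0, 0.1065, 0, 0, 0, 0.42], [0, 0, 0.1065, 0, 0, 0, 0.42], [0, 0, 0.1065, 0, 0, 0, 0.42], [0, 0, 0.1065, 0, 0, 0, 0.42], [0, 0, 0.1065, 0, 0, 0, 0.42], [0, 0, 0, 0, 0, 0, 0.42]]]}}

```text
time: 13.98
ee_pos: [0.5023, -0.0185, 0.1738]
ee_rot: [-0.002, 0.053, 0.998, -0.024]
ft_force: [0.7, 0.1, -0.1]
width: 0.0362
finger_force: 0.0
```

```bash
python3 st.py
```

```text
t 13.9833 p [ 0.50229539 -0.01854709  0.17376238] ya 83.96523332942508 r 0.09284843864327187 ang -73.54825894259976 peg est r,ang 0.1041499910552619 -76.09917268715675 f [ 0.73661762  0.10403893 -0.12898907] q [-0.1605007  -1.61146073]
peg phi 0.006 nan
peg phi 0.0075 nanst.py:8: RuntimeWarning: invalid value encountered in arccos
  s=(v@y-(o["width"]/2-k))/.05; print("peg phi",k,ya-np.degrees(np.arccos(s)))
```

```bash
cat > rel.py <<'E'
import sys
from h import *
from scipy.spatial.transform import Rotation as Ro
x,y,z,ya=map(float,sys.argv[1:]); o=env.observe(); q=o["ee_rot"]; R=Ro.from_quat([q[1],q[2],q[3],q[0]])
h=np.radians((ya+90)/2); G=Ro.from_quat([np.cos(h),np.sin(h),0,0])
d=np.array([x,y,z])-o["ee_pos"]
print("rotvec",(R.inv()*G).as_rotvec().round(4),"shift now cm",(R.inv().apply(d)*100).round(2),"shift after turn cm",(G.inv().apply(d)*100).round(2),o["ee_pos"],o["joints"].round(3),o["ft_force"].round(1))
E
python3 rel.py .502 -.054 .174 87
```

```text
rotvec [-0.0486 -0.002  -0.053 ] shift now cm [-0.34 -3.53  0.15] shift after turn cm [-0.16 -3.54 -0.02] [ 0.50229539 -0.01854709  0.17376238] [-0.161 -0.029  1.889 -0.051  1.28  -1.611] [ 0.7  0.1 -0.1]
```

>>> {"method": "move_arm", "body": {"increments": [[[-0.0243, -0.001, -0.0265, 0, 0, 0, 0.42], [-0.0243, -0.001, -0.0265, 0, 0, 0, 0.42], [0, 0, 0, -0.08, -1.77, 0, 0.42], [0, 0, 0, -0.08, -1.77, 0, 0.42], [0, 0, 0, 0, 0, 0, 0.42], [0, 0, 0, 0, 0, 0, 0.42]]]}}

```text
time: 14.48
ee_pos: [0.5022, -0.0543, 0.1737]
ee_rot: [-0.0, 0.024, 1.0, 0.0]
ft_force: [-0.5, 0.1, -0.2]
width: 0.0365
finger_force: 0.0
```

```bash
python3 rel.py .502 -.054 .045 87
```

```text
rotvec [ 0.0002 -0.0003  0.0049] shift now cm [ 0.02  0.03 12.87] shift after turn cm [ 0.03  0.03 12.87] [ 0.50223619 -0.05428911  0.1736767 ] [-0.264 -0.027  1.886  0.     1.282 -1.787] [-0.5  0.1 -0.2]
```

>>> {"method": "move_arm", "body": {"increments": [[[0, 0, 0, 0, 0, 3.0, 0.42], [0, 0, 0, 0, 0, 3.0, 0.42], [0, 0, 0, 0, 0, 2.5, 0.42], [0, 0, 0, 0, 0, 2.0, 0.42], [0, 0, 0, 0, 0, 1.5, 0.42], [0, 0, 0, 0, 0, 0.9, 0.42], [0, 0, 0, 0, 0, 0, 0.42], [0, 0, 0, 0, -0.4, 0, 0.42], [0, 0, 0, 0, -0.4, 0, 0.42], [0, 0, 0, 0, -0.3, 0, 0.42], [0, 0, 0, 0, 0, 0, 0.42]]]}}

```text
time: 15.4
ee_pos: [0.5029, -0.0654, 0.0459]
ee_rot: [0.001, 0.024, 1.0, -0.0]
ft_force: [0.7, 0.7, 0.7]
width: 0.0366
finger_force: 0.1
```

>>> {"method": "move_arm", "body": {"increments": [[[0, 0, 0.08, 0.1, -0.48, 0, 0.42], [0, 0, 0.08, 0.1, -0.48, 0, 0.42], [0, 0, 0.08, 0.1, -0.48, 0, 0.42], [0, 0, 0.08, 0.1, -0.48, 0, 0.42], [0, 0, 0.08, 0.1, -0.48, 0, 0.42], [0, 0, 0.08, 0.1, -0.48, 0, 0.42], [0, 0, 0, 0, 0, 0, 0.42]]]}}

```text
time: 15.98
ee_pos: [0.4897, -0.0916, 0.0456]
ee_rot: [0.001, 0.263, 0.965, -0.0]
ft_force: [0.4, -0.4, -0.4]
width: 0.0365
finger_force: 0.2
```

```bash
cat > st2.py <<'E'
from h import *
c=np.array([.4415,-.0505]); o=env.observe(); q=o["ee_rot"]; p=o["ee_pos"]
ya=2*np.degrees(np.arctan2(q[2],q[1]))-90; v=p[:2]-c
y=-np.array([np.cos(np.radians(ya)),np.sin(np.radians(ya))])
print("t",o["time"],"p",p,"ya",ya,"r",np.hypot(*v),"f",o["ft_force"],o["finger_force"])
for k in (.006,.0085):
    s=(v@y-(o["width"]/2-k))/.06; print("lever rad",-np.radians(((np.degrees(np.arctan2(y[1],y[0]))+np.degrees(np.arccos(s)))+180)%360-180))
E
python3 st2.py
```

```text
t 15.9833 p [ 0.4896586  -0.09155914  0.04556251] ya 59.55381065949379 r 0.063285891344477 f [ 0.37886096 -0.41237292 -0.35857789] 0.15823540404198866
lever rad 0.5106291597327998
lever rad 0.5522988411960682
```

>>> {"method": "move_arm", "body": {"increments": [[[0, 0, 0.08, 0.13, -0.48, 0, 0.42], [0, 0, 0.08, 0.13, -0.48, 0, 0.42], [0, 0, 0.08, 0.13, -0.48, 0, 0.42], [0, 0, 0.08, 0.13, -0.48, 0, 0.42], [0, 0, 0.08, 0.13, -0.48, 0, 0.42], [0, 0, 0, 0, 0, 0, 0.42]]]}}

```text
time: 16.48
ee_pos: [0.4691, -0.1055, 0.0452]
ee_rot: [0.0, 0.448, 0.894, -0.0]
ft_force: [1.1, -0.0, -0.2]
width: 0.0368
finger_force: 0.2
```

```bash
python3 st2.py
```

```text
t 16.4833 p [ 0.46910167 -0.10550025  0.04519916] ya 36.78825659812699 r 0.06153762503167132 f [ 1.09955434 -0.01033273 -0.24385846] 0.20561602642750643
lever rad 0.9022901064451022
lever rad 0.9439604400646568
```

>>> {"method": "move_arm", "body": {"increments": [[[0, 0, 0.03, 0.04, -0.2, 0, 0.42], [0, 0, 0.03, 0.04, -0.2, 0, 0.42], [0, 0, 0, 0, 0, 0, 0.42]]]}}

```text
time: 16.73
ee_pos: [0.4656, -0.1069, 0.045]
ee_rot: [0.0, 0.473, 0.881, -0.0]
ft_force: [0.7, -1.0, 0.4]
width: 0.0367
finger_force: 0.5
```

```bash
python3 st2.py
```

```text
t 16.7333 p [ 0.46564357 -0.10692714  0.04503939] ya 33.566643255429696 r 0.06137535205671569 f [ 0.6917516  -1.00066459  0.43717487] 0.46408734029611765
lever rad 0.9634253436523715
lever rad 1.0050950348443692
```

>>> {"method": "move_arm", "body": {"increments": [[[0, 0, 0, 0.02, -0.15, 0, 0.42], [0, 0, 0, 0.02, -0.15, 0, 0.42], [0, 0, 0, 0, 0, 0, 0.42]]]}}

```text
time: 16.98
ee_pos: [0.4624, -0.1082, 0.0447]
ee_rot: [-0.0, 0.473, 0.881, -0.0]
ft_force: [1.4, 0.0, -0.0]
width: 0.0365
finger_force: 0.6
```

>>> {"method": "move_arm", "body": {"increments": [[[0, 0, 0, 0.02, -0.15, 0, 0.42], [0, 0, 0, 0, 0, 0, 0.42]]]}}

```text
time: 17.15
ee_pos: [0.4617, -0.1086, 0.0448]
ee_rot: [0.0, 0.474, 0.881, 0.0]
ft_force: [4.9, 0.8, -0.2]
width: 0.0365
finger_force: 2.3
```

```bash
python3 st2.py
```

```text
t 17.15 p [ 0.46172974 -0.10862729  0.04478254] ya 33.43303281353475 r 0.06154692332031965 f [ 4.93985747  0.83976879 -0.24991977] 2.2731930914551413
lever rad 1.0351491599908278
lever rad 1.0769175372853006
```

>>> {"method": "move_arm", "body": {"increments": [[[0, 0, 0, 0, -0.15, 0, 0.42], [0, 0, 0, 0, 0, 0, 0.42], [0, 0, 0, 0, 0, 0, 0.42]]]}}

```text
time: 17.4
ee_pos: [0.4615, -0.1088, 0.0449]
ee_rot: [0.001, 0.474, 0.881, 0.001]
ft_force: [8.9, 4.4, -3.7]
width: 0.0365
finger_force: 5.3
```

>>> {"method": "move_arm", "body": {"increments": [[[0, 0, 0, 0, 0.7, 0, 0.42], [0, 0, 0, 0, 0.7, 0, 0.42], [0, 0, 0, 0, 0, 0, 0.42], [0, 0, 0, 0, 0, -2.0, 0.42], [0, 0, 0, 0, 0, -3.0, 0.42], [0, 0, 0, 0, 0, -4.0, 0.42], [0, 0, 0, 0, 0, -4.0, 0.42], [0, 0, 0, 0, 0, -2.0, 0.42], [0, 0, 0, 0, 0, 0, 0.42]]]}}

```text
time: 18.15
ee_pos: [0.4745, -0.1032, 0.2006]
ee_rot: [0.004, 0.474, 0.881, 0.0]
ft_force: [0.0, 0.2, 0.7]
width: 0.0367
finger_force: 0.0
```

```bash
python3 rel.py .42 -.40 .195 33.4
```

```text
rotvec [0.0046 0.0076 0.0005] shift now cm [-21.76 -20.91   0.63] shift after turn cm [-21.78 -20.89   0.56] [ 0.47454843 -0.10317078  0.20058975] [-3.760e-01 -1.090e-01  1.912e+00 -1.000e-03  1.330e+00 -9.600e-01] [0.  0.2 0.7]
```

>>> {"method": "move_arm", "body": {"increments": [[[0, 0, 0, -2.4, -2.3, 0, 0.42], [0, 0, 0, -2.4, -2.3, 0, 0.42], [0, 0, 0, -2.4, -2.3, 0, 0.42], [0, 0, 0, -2.4, -2.3, 0, 0.42], [0, 0, 0, -2.4, -2.3, 0, 0.42], [0, 0, 0, -2.4, -2.3, 0, 0.42], [0, 0, 0, -2.4, -2.3, 0, 0.42], [0, 0, 0, -2.4, -2.3, 0, 0.42], [0, 0, 0, -2.4, -2.3, 0, 0.42], [0, 0, 0, 0, 0, 0, 0.42], [0, 0, 0, 0, 0, 0, 0.42]]]}}

```text
time: 19.07
ee_pos: [0.4163, -0.397, 0.1928]
ee_rot: [-0.002, 0.475, 0.88, 0.0]
ft_force: [0.4, 0.8, -0.6]
width: 0.0363
finger_force: 0.0
```

```bash
python3 chk.py; cp pics/t5.png pics/t6.png
```

```text
[0.47588363 0.07031022] [ 0.41806774 -0.39535869  0.19471694] 19.4667
i (np.float64(150.751160209861), np.float32(89.20694))
i (np.float64(150.79356556818678), np.float32(85.51059))
i (np.float64(150.72369133991614), np.float32(94.09589))
l (np.float64(150.7946098041152), np.float32(108.882935))
l (np.float64(150.70957287511413), np.float32(106.82782))
l (np.float64(150.8479635450353), np.float32(107.098206))
```

View pics/t6.png

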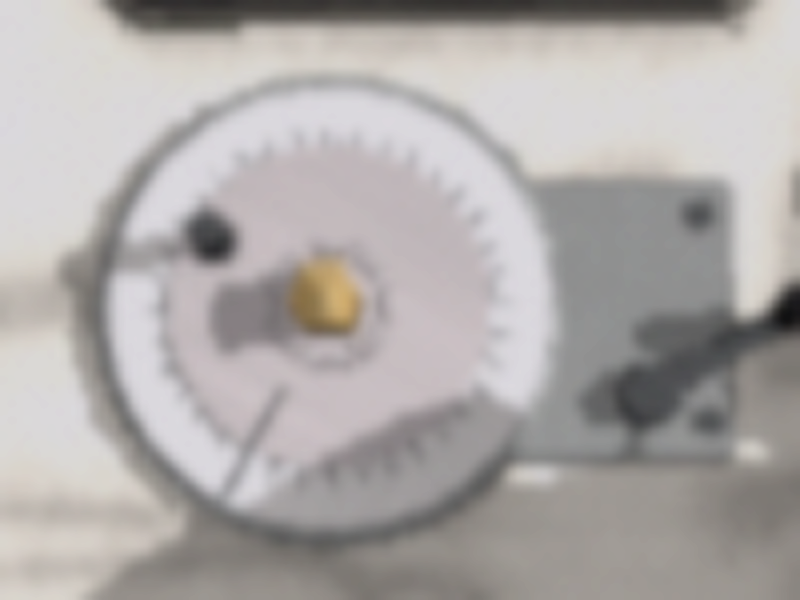

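The lines are still in line (150.75° against 150.8°), the lever lies at its stop with the knob near (795,305), and the stone is unmoved. I hand the job in.

```bash
python3 -c "
from station import env
print(env.close_job())"
```

```text
the job is handed in; nothing more can be done
None
```

The job is handed in: the dial's index line matches the long scale line to within about 0.1°, the clamp lever was then pushed to its stop, the stone stands as it did, and the arm was clear at about 19.5 s of the 58 s allowed.

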